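Turn the sample carousel to its empty cup and load a bottle

ROBOT

A 6-joint arm with a two-finger parallel gripper is mounted at the origin on the work surface; the furniture and walls round the work are solid. World frame = base frame: x ahead of the robot, y to its left, z up, the work surface at z = 0. Lengths are in m, angles in rad, forces in N, time in s.
With the tool pointing down it reaches from about 0.35 to 0.975 m from the base axis. Payload 4.9 kg.
Tool frame: the origin (TCP) lies at the very end of the fingers, on their centre line; the grasp point (between the pads) lies 19 mm behind it (ctrl.pinch_z is the distance from the TCP to the grasp point, in m); z points along the fingers, y is the direction in which the jaws open and shut (so a half turn about z gives the same grasp; the last joint's range is limited). The gripper opens to 85 mm and grips with 20 to 120 N. Pads are 22 mm wide; open, the fingers measure 114 mm over their backs; the gripper's body (76 mm by 85 mm) begins 54 mm behind the grasp point. The pads swing forward as they close: fully open they stand 13 mm farther back than shut.
Start: joints at [1.144, 0.053, 1.613, -0, 1.476, -0.119], TCP at [0.189, 0.596, 0.231] pointing down, gripper open.
Joint ranges: [-3.01, 3.01], [-1.01, 2.22], [0.06, 2.58], [-1.02, 4.17], [0.09, 2.62], [-3.14, 3.14]. Speed limits (rad/s): [2.57, 2.57, 3.14, 3.14, 3.14, 3.14].

INTERFACE

Orientations are given as a rotation vector (axis times angle).
In Python, from station import ctrl gives the robot as it stands.
- The arm moves only by the tool carry_out, never from a script. Its argument "series" is a list of rows, each a list of 7 numbers: the shift along the world's x, y, z each as a share of 0.025 m, from -1 to 1, then the turn, a rotation vector about the world's x, y, z each as a share of 0.1 rad, from -1 to 1, then the opening, from 0 (shut) to 1 (fully open). A call has 1 to 12 rows; each row shifts and turns the commanded pose from where the row before left it; what a row does not reach is not made up. A row lasts 1/10 s, in which the tool goes at most 50 mm and 8.59 degrees, less where a joint would pass 70% of its speed; a pose out of reach is approached as far as the arm can. A call with a number of a shift or a turn outside -1 to 1 is refused whole. A call with a gripper value outside its range is refused whole. The fingers move at their own pace and stop on an object; "grip_force" is the grip in N (left out, the last holds). Time passes only in rows, so rows that do not move let the fingers close. It gives the time, the measured TCP pose, the force and the opening at its end, in the units of the state.
- ctrl.get_obs(): the state, without advancing time (a new reading comes with each control period).
- ctrl.get_image(name): name is "scene" or "top"; returns a dict with "frame" (400x640x3 uint8, blue, green, red), "fx", "fy", "cx", "cy" (pixels), "R" (3x3) and "t" (3): a world point X has camera coordinates R X + t. Camera axes: x right, y down, z forward; pixel columns grow to the right and rows downward; lengths in m; the calibration is good to about 2 mm. A picture is of the moment at which its call begins. There is no depth.
- ctrl.finish_job(): hands the job in, once; it reports no verdict.
Trained networks look in a picture, given as the dict that the camera call returned (one of the last four; its "shot" number tells which), for a name from the list of things; names that differ only in an ending like _2 or _b are one class to them, and where a whole thing is asked for, a point or a joint stands for the part that bears it (a point fixed in the world has none). Each returns a list of dicts, best first, with "p" (0 to 1); they miss things now and then, are a little off and sometimes report something else, mostly with a low value. They report only what shows in the picture. A call takes as long as a camera call. They do not tell look-alikes from the thing itself.
- ctrl.trace(picture, name): "mask" (400x640 bool, what is visible of it) and "rect" ([left, top, width, height] as shares, 0 to 1, of the picture: columns of its width, rows of its height, round what is visible of it).
- ctrl.mark_of(picture, name): "position" ([column, row] as shares, 0 to 1, of the picture: columns of its width, rows of its height: a listed point, or the origin of a listed thing).
The state is a dict: "t": time; "q": joint angles; "dq": joint speeds; "effort": joint torques, N m; "tool_pos": TCP position; "tool_rot": TCP orientation; "contact_force": force on the tool from outside, world axes, zero at the start; "wrist_torque": the same for the moment, N m; "opening": finger opening in m.
Only numpy, scipy, OpenCV 4.12 (cv2) and the standard library are available. Lean on these libraries where they do the work, as an engineer would, in place of code of your own. Each camera call takes 0.05 s, during which the arm holds its last target.

TASK

By the bar on its hub, turn the sample carousel until its one empty cup stands at the fixed steel pointer. Then take the loose small white sample bottle, the shortest bottle on the bench and the same kind as the two already in the carousel, keep it upright, and stand it in that cup. Leave it standing upright in the cup, with the cup still at the pointer.

Things in the scene. Friction and masses are not known exactly. Their poses are not given: they have to be found in the camera images.
- small_bottle: White sample bottle, white ribbed cap, 38 mm wide, 76 mm tall, 70 g, loose on the bench among bigger bottles (white 48 x 106 mm tall, amber 42 x 90), 85 mm or more apart: grip from above, fingers closing along y, opened 60. Body 38 mm wide to z 53 mm, cap 30 mm wide from 53 to 75. Origin: centre of underside, z up. A centrifuge 126 mm high stands between bench middle and carousel: carry over it.
- empty_cup (a point): Floor centre of the carousel's empty cup, 75 mm above the bench, 48 mm from the hub axis; turns with the 160 mm disc. Cup 56 mm wide inside, 62 outside, rim 17 mm above its floor. Two more cups, 120 degrees to either side, hold fixed bottles (tops 151 mm above the bench). Set down with the fingers closing at right angles to the line from hub to cup.
- load_point (a point): Fixed point where the empty cup's floor centre must stand: 48 mm from the hub axis, on the line from the axis to the steel pointer, a thin post with a diamond tip on a 30 mm crossbar (top 86 mm high) 92 mm from the axis, just outside the disc's rim. The carousel's drum is fixed.
- hub_bar (a point): Grip point in the hub's black bar, on the vertical turning axis, 175 mm above the bench. Bar 14 mm thick (x), 44 long (y), from 155 to 189 mm high, above the bottles; below it a 16 mm post. Turns with the disc: x points across the bar, straight away from the empty cup; close the fingers along x. Turns either way, light friction (0.06 N m), stays where left; needs 0.5 to 1.4 rad.
There are look-alikes about, which are no part of the job. Leave any turquoise or yellow look-alike of the small_bottle alone.

How it is judged:
By the outcome, as a careful person would: the job done as asked, in the order asked, and still so for the second after the job is handed in, with the robot touching nothing.
It also fails if it takes over 56 s, if anything falls off the work surface, if the arm or the gripper's body presses on something with over 40 N, if the wrist force passes 120 N, or if a joint passes its speed limit or range.

## Working session

There is one attempt and no reset: what is moved stays moved. The work goes in short steps, Python scripts to look and compute and a tool call to move; the robot and the scene stay as the last step left them, time stands still between calls to the robot, and variables do not carry over. Pictures are saved under pics/ and viewed, and the job is handed in when it is done.

Besides the shell and the picture viewer there is one more tool, called after "Call:" as name([rows], argument=value, ...), one row to a line, values as JSON. carry_out: Moves the arm, as the interface text tells. Shift numbers are shares of 0.025 m and turn numbers shares of 0.1 rad, none past 1 either way. Its arguments: {"type":"object","properties":{"series":{"type":"array"},"grip_force":{"type":"number"}},"required":["series"]}

```bash
ls; mkdir -p pics; cat > h.py <<'E'
import numpy as np, cv2
from station import ctrl
def ray(p,uv):
    R=np.array(p["R"]);t=np.array(p["t"]);c=-R.T@t
    d=R.T@np.array([(uv[0]-p["cx"])/p["fx"],(uv[1]-p["cy"])/p["fy"],1]);return c,d
def atz(p,uv,z):
    c,d=ray(p,uv);return c+d*(z-c[2])/d[2]
def proj(p,X):
    v=np.array(p["R"])@np.array(X)+np.array(p["t"]);return v[0]/v[2]*p["fx"]+p["cx"],v[1]/v[2]*p["fy"]+p["cy"]
def tri(p,a,q,b):
    c1,d1=ray(p,a);c2,d2=ray(q,b);d1/=np.linalg.norm(d1);d2/=np.linalg.norm(d2)
    A=np.stack([d1,-d2],1);s=np.linalg.lstsq(A,c2-c1,rcond=None)[0]
    x,y=c1+s[0]*d1,c2+s[1]*d2;return (x+y)/2,np.linalg.norm(x-y)
E
python3 - <<'E'
from h import *
for n in("scene","top"):
    p=ctrl.get_image(n);cv2.imwrite(f"pics/{n}0.png",p["frame"])
    c,_=ray(p,(0,0));print(n,p["fx"],c)
    for name in("small_bottle","empty_cup","load_point","hub_bar"):
        for d in ctrl.mark_of(p,name)[:6]:
            u=[d["position"][0]*640,d["position"][1]*400];z=dict(small_bottle=0,empty_cup=.075,load_point=.075,hub_bar=.175)[name]
            print(name,round(d["p"],2),np.round(u),np.round(atz(p,u,z),3))
o=ctrl.get_obs();print(o["t"],o["tool_pos"],o["tool_rot"],o["opening"],ctrl.pinch_z)
E
```

```text
pics
scene 486.4234556393403 [-0.37544193  0.91589378  0.79037315]
small_bottle 0.85 [193. 244.] [0.588 0.628 0.   ]
small_bottle 0.8 [340. 286.] [0.255 0.412 0.   ]
small_bottle 0.6 [335. 187.] [0.598 0.173 0.   ]
empty_cup 0.91 [315. 204.] [0.471 0.333 0.075]
load_point 0.98 [330. 216.] [0.404 0.333 0.075]
hub_bar 0.97 [309. 182.] [0.435 0.374 0.175]
top 497.0911896084583 [0.17375165 0.31919378 1.4002072 ]
small_bottle 0.76 [359. 147.] [0.572 0.182 0.   ]
small_bottle 0.69 [283. 259.] [0.249 0.406 0.   ]
small_bottle 0.5 [208. 149.] [0.569 0.622 0.   ]
small_bottle 0.45 [291. 156.] [0.546 0.383 0.   ]
empty_cup 0.9 [306. 183.] [0.45  0.339 0.075]
empty_cup 0.25 [291. 154.] [0.533 0.378 0.075]
load_point 0.7 [308. 201.] [0.401 0.332 0.075]
hub_bar 0.87 [289. 183.] [0.429 0.38  0.175]
0.5 [0.18933322 0.59560822 0.23127421] [-4.81590416e-01 -3.10443385e+00  4.09729071e-05] 0.08569330235220723 0.0187
```

View pics/scene0.png

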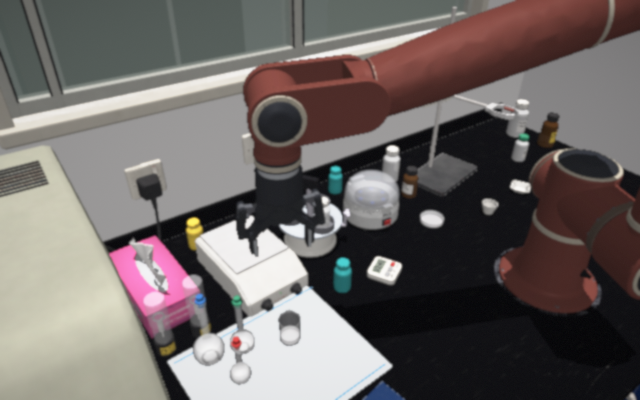

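View pics/top0.png

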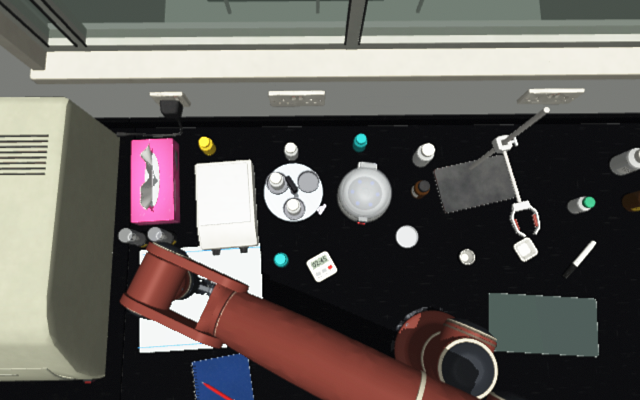

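```bash
python3 - <<'E'
from h import *
a=cv2.imread("pics/top0.png");b=cv2.imread("pics/scene0.png")
c=cv2.resize(a[125:275,250:350],None,fx=4,fy=4,interpolation=2);d=cv2.resize(a[125:275,380:480],None,fx=4,fy=4,interpolation=2)
cv2.imwrite("pics/c1.png",np.hstack([c,d]))
c=cv2.resize(b[130:270,270:450],None,fx=4,fy=4,interpolation=2)
cv2.imwrite("pics/c2.png",c)
E
```

```text
(no output)
```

View pics/c1.png

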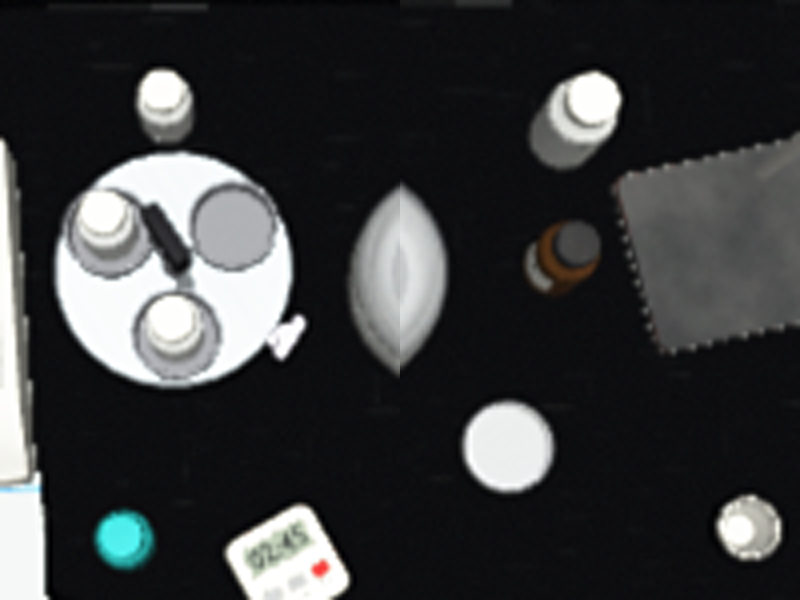

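View pics/c2.png

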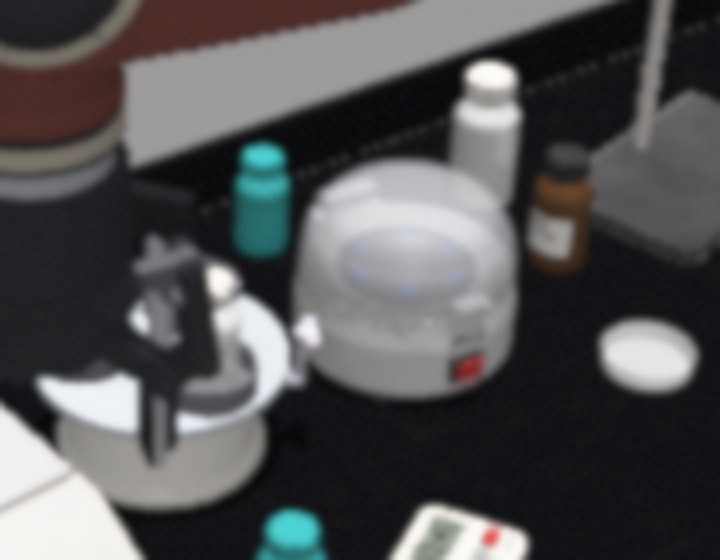

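```bash
python3 - <<'E'
from h import *
p=ctrl.get_image("top");f=p["frame"]
# disc: bright region contour near
hsv=cv2.cvtColor(f,cv2.COLOR_BGR2HSV);g=f.min(2)
m=((f.max(2)>110)).astype(np.uint8);m[:, :255]=0;m[:,335:]=0;m[:160]=0;m[225:]=0
m=cv2.morphologyEx(m,cv2.MORPH_OPEN,np.ones((9,9),np.uint8))
cs=max(cv2.findContours(m,0,1)[0],key=cv2.contourArea);e=cv2.fitEllipse(cs);print("disc",e)
C=atz(p,e[0],.072);print("axis",C, "r",e[1][0]/2*(1.4-.072)/p["fx"],e[1][1]/2*(1.4-.072)/p["fx"])
# bar
b=(f.max(2)<60).astype(np.uint8);M=np.zeros_like(b);cv2.ellipse(M,(293,192),(27,27),0,0,360,1,-1);b&=M
n,l,s,ct=cv2.connectedComponentsWithStats(b);i=1+s[1:,4].argmax();pts=np.argwhere(l==i)[:,::-1].astype(np.float32)
r=cv2.minAreaRect(pts);print("bar",s[i],ct[i],r);X=np.array([atz(p,q,.189)[:2] for q in pts]);mu=X.mean(0);w,v=np.linalg.eigh(np.cov(X.T));d=v[:,1];print("bar ctr",mu,"long ang",np.arctan2(d[1],d[0]),"sz",np.sqrt(12*w))
for n in("small_bottle","hub_bar","empty_cup"):
    for d in ctrl.trace(p,n)[:4]:
        ys,xs=np.nonzero(d["mask"]);print(n,round(d["p"],2),len(xs),xs.mean(),ys.mean(),xs.min(),xs.max(),ys.min(),ys.max())
for n,u in dict(cup=(308.3,181.7)).items(): print(n,atz(p,u,.09))
print("pointer", atz(p,(250+290/4,125+333/4),.086),"wall",atz(p,(300,118),0))
# bottle close
c=cv2.resize(f[138:166,276:340],None,fx=12,fy=12,interpolation=0);cv2.imwrite("pics/b.png",c)
c=cv2.resize(f[158:228,256:336],None,fx=8,fy=8,interpolation=2);cv2.imwrite("pics/d.png",c)
E
```

```text
disc ((293.06060791015625, 193.59552001953125), (53.56201934814453, 57.69295120239258), 81.1382064819336)
axis [0.42133851 0.3734945  0.072     ] r 0.07154659263862923 0.07706457165045041
bar [285 177  12  17  84] [290.91666667 184.51190476] ((290.5999755859375, 184.3000030517578), (18.330463409423828, 5.138665199279785), 57.52880859375)
bar ctr [0.42256783 0.37396338] long ang -2.617013327860059 sz [0.01192782 0.0445375 ]
small_bottle 0.73 154 290.65584415584414 151.17532467532467 285 296 143 159
small_bottle 0.62 230 207.0086956521739 145.41304347826087 199 215 137 154
small_bottle 0.51 155 281.0967741935484 259.3483870967742 274 288 253 266
small_bottle 0.49 198 359.80808080808083 142.510101010101 353 366 134 151
hub_bar 0.61 2715 292.87145488029466 191.62062615101289 263 322 162 221
empty_cup 0.8 2688 293.23549107142856 191.68675595238096 264 322 162 221
cup [0.45009779 0.33164239 0.09      ]
pointer [0.37797297 0.2943709  0.086     ] wall [0.66112956 0.3551995  0.        ]
```

View pics/b.png

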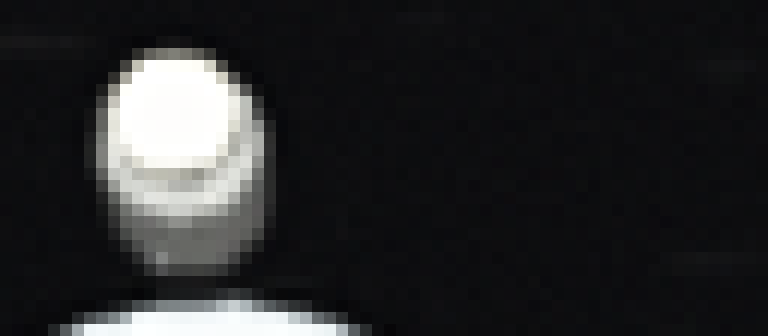

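View pics/d.png

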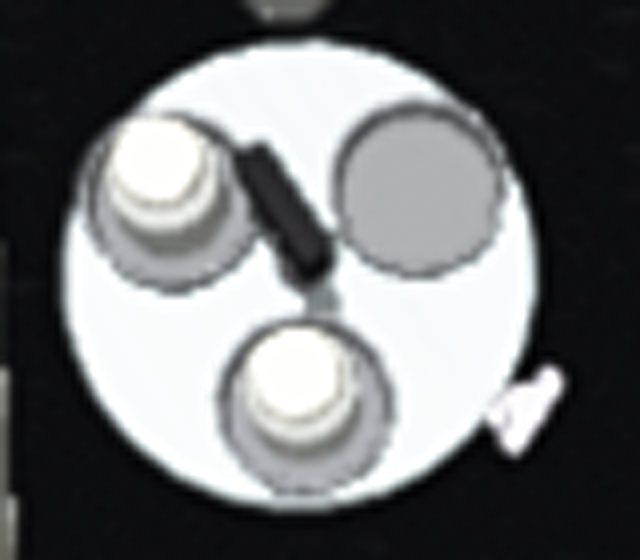

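Candidates for small_bottle in the top view:
- (291,151) is white with a white ribbed cap. Its width is about 14 px, which is 38 mm, and it matches the two bottles in the carousel.
- (424,154) is the taller, wider white bottle.
- (420,188) is amber.
- (281,259) and (360,143) are turquoise, and (207,146) is yellow.
- (582,205) has a green cap, and (468,257) is a beaker.

I choose (291,151), and the close crop confirms its size and cap.

The carousel axis is near (0.4255, 0.3735). The empty cup is at -1.045 rad and the pointer at -2.108 rad, so the turn needed is -1.063 rad.

Call:
carry_out([
  [0.946, -0.89, 0, 0, 0, 0.834, 0.5],
  [0.946, -0.89, 0, 0, 0, 0.834, 0.5],
  [0.946, -0.89, 0, 0, 0, 0.834, 0.5],
  [0.946, -0.89, 0, 0, 0, 0.834, 0.5],
  [0.946, -0.89, 0, 0, 0, 0.834, 0.5],
  [0.946, -0.89, 0, 0, 0, 0.834, 0.5],
  [0.946, -0.89, 0, 0, 0, 0.834, 0.5],
  [0.946, -0.89, 0, 0, 0, 0.834, 0.5],
  [0.946, -0.89, 0, 0, 0, 0.834, 0.5],
  [0.946, -0.89, 0, 0, 0, 0.834, 0.5],
  [0, 0, 0, 0, 0, 0, 0.5],
  [0, 0, 0, 0, 0, 0, 0.5],
])

```text
t: 1.9
tool_pos: [0.4261, 0.3728, 0.2313]
tool_rot: [0.814, -3.034, -0.001]
contact_force: [-0.1, 0.2, 0.9]
opening: 0.0426
```

```bash
cat >> h.py <<'E'
from scipy.spatial.transform import Rotation as Ro
def st():
    o=ctrl.get_obs();R=Ro.from_rotvec(o["tool_rot"]).as_matrix();y=R[:,1]
    print("t",round(o["t"],2),"pos",np.round(o["tool_pos"],4),"yang",round(float(np.arctan2(y[1],y[0])),4),"z",np.round(R[:,2],3),"F",np.round(o["contact_force"],1),"T",np.round(o["wrist_torque"],2),"op",round(float(o["opening"]),4));return o
E
python3 - <<'E'
from h import *
st();p=ctrl.get_image("scene");q=ctrl.get_image("top")
cv2.imwrite("pics/s1.png",np.hstack([p["frame"][120:320,200:500],q["frame"][100:300,200:500]]))
E
```

```text
t 1.9 pos [0.4261 0.3728 0.2313] yang 2.0948 z [-0.  0. -1.] F [-0.1  0.2  0.9] T [-0.02  0.03  0.02] op 0.0426
```

View pics/s1.png

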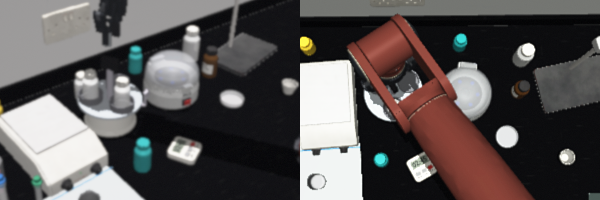

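Call:
carry_out([
  [0, 0, -0.74, 0, 0, 0, 0.5],
  [0, 0, -0.74, 0, 0, 0, 0.5],
  [0, 0, -0.74, 0, 0, 0, 0.5],
  [0, 0, -0.74, 0, 0, 0, 0.5],
  [0, 0, 0, 0, 0, 0, 0.5],
])

```text
t: 2.5
tool_pos: [0.4232, 0.3729, 0.154]
tool_rot: [0.818, -3.027, 0.003]
contact_force: [0.1, -0.0, 0.3]
opening: 0.043
```

```bash
python3 - <<'E'
from h import *
st();p=ctrl.get_image("scene")
cv2.imwrite("pics/s2.png",cv2.resize(p["frame"][130:270,220:400],None,fx=4,fy=4,interpolation=2))
E
```

```text
t 2.5 pos [0.4232 0.3729 0.154 ] yang 2.0985 z [-0.005 -0.003 -1.   ] F [ 0.1 -0.   0.3] T [ 0.01 -0.02  0.  ] op 0.043
```

View pics/s2.png

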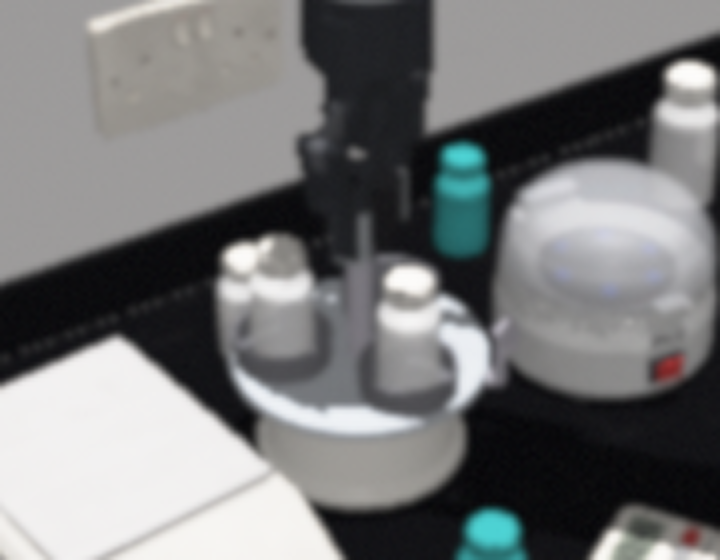

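The gripper is over the hub post. The loose white bottle shows behind the left cup at about (281,197), and it looks the same size as the carousel bottles. Next I close on the bar.

Call:
carry_out([
  [0, 0, 0, 0, 0, 0, 0.3],
  [0, 0, 0, 0, 0, 0, 0],
  [0, 0, 0, 0, 0, 0, 0],
  [0, 0, 0, 0, 0, 0, 0],
  [0, 0, 0, 0, 0, 0, 0],
  [0, 0, 0, 0, 0, 0, 0],
], grip_force=40)

```text
t: 3.15
tool_pos: [0.4267, 0.3736, 0.1591]
tool_rot: [-0.816, 3.031, 0.001]
contact_force: [-0.4, -0.1, 5.9]
opening: 0.0134
```

```bash
python3 - <<'E'
from h import *
st()
E
```

```text
t 3.15 pos [0.4267 0.3736 0.1591] yang 2.0969 z [ 0.002  0.001 -1.   ] F [-0.4 -0.1  5.9] T [-0.21 -0.01  0.04] op 0.0134
```

Call:
carry_out([
  [0, 0, 0, 0, 0, -0.4, 0],
  [0, 0, 0, 0, 0, -0.8, 0],
  [0, 0, 0, 0, 0, -1, 0],
  [0, 0, 0, 0, 0, -1, 0],
  [0, 0, 0, 0, 0, -1, 0],
  [0, 0, 0, 0, 0, -1, 0],
  [0, 0, 0, 0, 0, -1, 0],
  [0, 0, 0, 0, 0, -1, 0],
  [0, 0, 0, 0, 0, -1, 0],
  [0, 0, 0, 0, 0, -1, 0],
  [0, 0, 0, 0, 0, -0.9, 0],
  [0, 0, 0, 0, 0, -0.53, 0],
])

```text
t: 4.35
tool_pos: [0.4268, 0.3772, 0.1591]
tool_rot: [0.836, 3.027, 0.017]
contact_force: [3.3, 15.2, -0.3]
opening: 0.0134
```

Call:
carry_out([
  [0, 0, 0, 0, 0, 0, 0],
  [0, 0, 0, 0, 0, 0, 0],
  [0, 0, 0, 0, 0, 0, 0],
])

```text
t: 4.65
tool_pos: [0.4268, 0.3772, 0.1591]
tool_rot: [0.832, 3.028, 0.017]
contact_force: [2.8, 14.9, 0.4]
opening: 0.0131
```

```bash
python3 - <<'E'
from h import *
st();p=ctrl.get_image("scene");q=ctrl.get_image("top")
for n in ("empty_cup","load_point","hub_bar"):
  for im in(p,q):
    for d in ctrl.mark_of(im,n)[:2]:
        u=[d["position"][0]*640,d["position"][1]*400];print(n,round(d["p"],2),np.round(u,1),np.round(atz(im,u,.175 if n=="hub_bar" else .075),4))
c=cv2.resize(p["frame"][150:270,230:360],None,fx=5,fy=5,interpolation=2)
cv2.imwrite("pics/s3.png",c)
E
```

```text
t 4.65 pos [0.4268 0.3772 0.1591] yang 1.0345 z [ 0.004  0.01  -1.   ] F [ 2.8 14.9  0.4] T [ 1.44 -0.27  0.02] op 0.0131
empty_cup 0.8 [326.3 215.4] [0.4126 0.3385 0.075 ]
empty_cup 0.83 [306.6 199.6] [0.4038 0.3368 0.075 ]
load_point 0.76 [330.3 213.9] [0.4119 0.3266 0.075 ]
load_point 0.78 [309.2 202.5] [0.3959 0.3299 0.075 ]
hub_bar 0.87 [307.4 181.9] [0.4368 0.3777 0.175 ]
hub_bar 0.58 [287.8 182.7] [0.4302 0.3824 0.175 ]
```

View pics/s3.png

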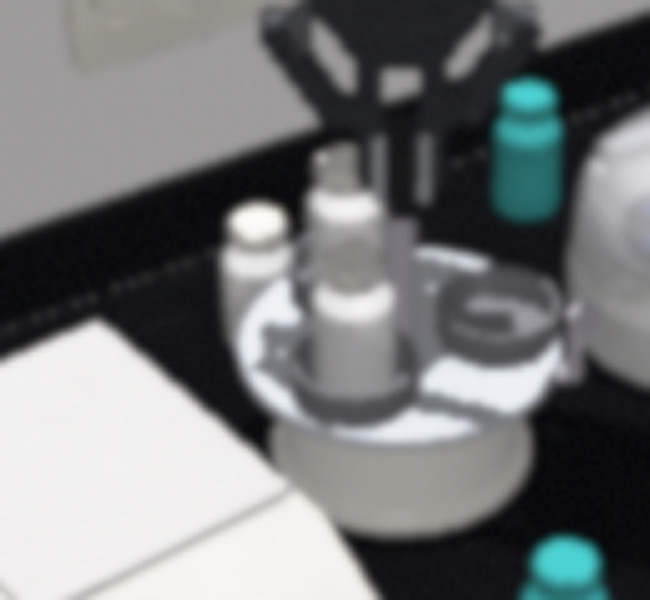

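Call:
carry_out([
  [0.02, 0.16, 0, 0, 0, 0, 0],
  [0, 0, 0, 0, 0, 0, 0],
  [0, 0, 0, 0, 0, 0, 0.6],
  [0, 0, 0, 0, 0, 0, 0.6],
  [0, 0, 0, 0, 0, 0, 0.6],
  [0, 0, 0, 0, 0, 0, 0.6],
])

```text
t: 5.65
tool_pos: [0.4261, 0.3769, 0.1568]
tool_rot: [-0.833, -3.028, 0.001]
contact_force: [-0.2, 1.1, 0.3]
opening: 0.0512
```

```bash
python3 - <<'E'
from h import *
st()
E
```

```text
t 5.65 pos [0.4261 0.3769 0.1568] yang 1.0338 z [-0.001 -0.    -1.   ] F [-0.2  1.1  0.3] T [0.03 0.03 0.  ] op 0.0512
```

Call:
carry_out([
  [0, 0, 1, 0, 0, 0, 0.7],
  [0, 0, 1, 0, 0, 0, 0.7],
  [0, 0, 1, 0, 0, 0, 0.7],
  [0, -1, 1, 0, 0, 0.6, 0.7],
  [0, -1, 0, 0, 0, 0.6, 0.7],
  [0, -1, 0, 0, 0, 0.6, 0.7],
  [0, -1, 0, 0, 0, 0.6, 0.7],
  [0, -1, 0, 0, 0, 0.6, 0.7],
  [0, -1, 0, 0, 0, 0.6, 0.7],
  [0, -1, 0, 0, 0, 0.6, 0.7],
  [0, -1, 0, 0, 0, 0.6, 0.7],
  [0, -1, 0, 0, 0, 0.57, 0.7],
])

```text
t: 6.85
tool_pos: [0.4261, 0.1512, 0.2571]
tool_rot: [0.004, -3.142, -0.0]
contact_force: [0.3, 0.3, 0.3]
opening: 0.06
```

```bash
python3 - <<'E'
from h import *
st();p=ctrl.get_image("scene");q=ctrl.get_image("top")
cv2.imwrite("pics/p4.png",p["frame"]);cv2.imwrite("pics/q4.png",q["frame"])
for n in ("empty_cup","load_point","hub_bar","small_bottle"):
  for im in(p,q):
    for d in ctrl.mark_of(im,n)[:4]:
        u=[d["position"][0]*640,d["position"][1]*400];print(n,round(d["p"],2),np.round(u,1),np.round(atz(im,u,.175 if n=="hub_bar" else 0 if n[0]=="s" else .075),4))
f=q["frame"]
b=(f.max(2)<60).astype(np.uint8);M=np.zeros_like(b);cv2.ellipse(M,(293,192),(27,27),0,0,360,1,-1);b&=M
n,l,s,ct=cv2.connectedComponentsWithStats(b);i=1+s[1:,4].argmax();pts=np.argwhere(l==i)[:,::-1].astype(np.float32)
X=np.array([atz(q,u,.189)[:2] for u in pts]);w,v=np.linalg.eigh(np.cov(X.T));d=v[:,1];print("bar",X.mean(0),np.arctan2(d[1],d[0]),np.sqrt(12*w))
a=cv2.resize(q["frame"][138:228,250:340],None,fx=6,fy=6,interpolation=2);cv2.imwrite("pics/d4.png",a)
c=cv2.resize(p["frame"][150:270,230:360],None,fx=5,fy=5,interpolation=2);cv2.imwrite("pics/s4.png",c)
E
```

```text
t 6.85 pos [0.4261 0.1512 0.2571] yang 1.5735 z [-0.  0. -1.] F [0.3 0.3 0.3] T [-0.03  0.03  0.  ] op 0.06
empty_cup 0.65 [330.7 213.7] [0.4121 0.3253 0.075 ]
empty_cup 0.39 [309.3 179.2] [0.5774 0.2781 0.075 ]
empty_cup 0.69 [307.8 201.1] [0.3996 0.3337 0.075 ]
load_point 0.66 [328.7 213.4] [0.416  0.3285 0.075 ]
load_point 0.62 [307.9 201. ] [0.4    0.3333 0.075 ]
hub_bar 0.78 [309.7 179. ] [0.4444 0.366  0.175 ]
hub_bar 0.63 [288.6 182.8] [0.4299 0.3805 0.175 ]
small_bottle 0.87 [193.7 244.4] [0.585  0.6258 0.    ]
small_bottle 0.72 [282.3 217.1] [0.5572 0.3813 0.    ]
small_bottle 0.7 [341.  287.9] [0.25   0.4129 0.    ]
small_bottle 0.56 [336.4 189.2] [0.5851 0.1764 0.    ]
small_bottle 0.75 [281.1 257.2] [0.2542 0.4105 0.    ]
small_bottle 0.69 [291.1 150.2] [0.5633 0.3818 0.    ]
small_bottle 0.58 [208.4 150.5] [0.5649 0.6217 0.    ]
bar [0.42378103 0.37245949] 2.652717472660581 [0.0163046  0.04240302]
```

View pics/d4.png

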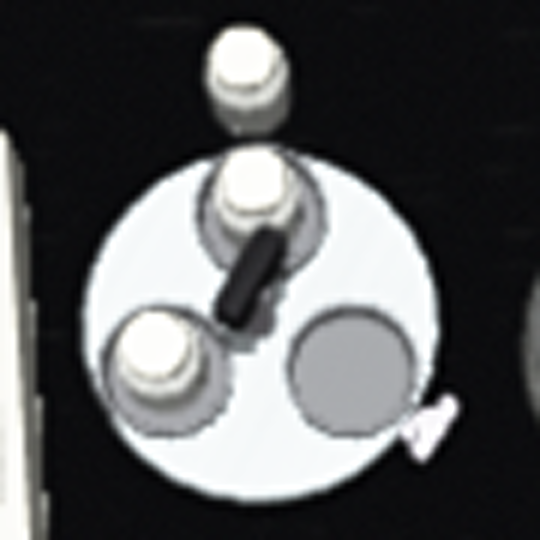

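View pics/s4.png

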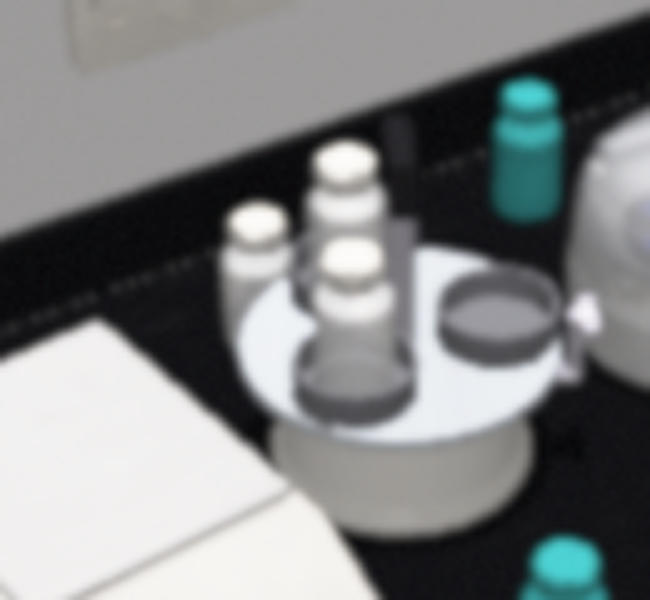

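View pics/p4.png

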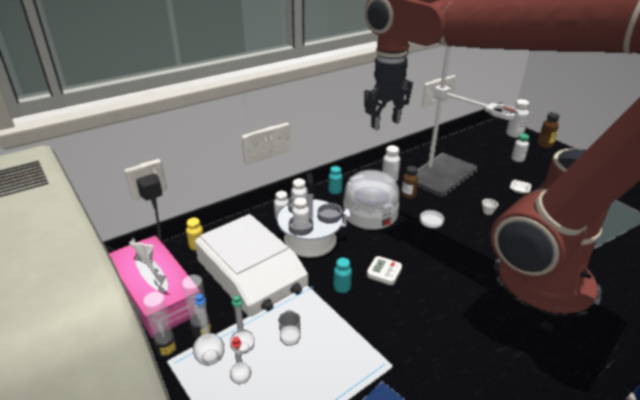

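```bash
python3 - <<'E'
from h import *
p=ctrl.get_image("scene");q=ctrl.get_image("top")
k=lambda x,y:(x/6+250-.42,y/6+138-.42); k2=lambda x,y:(x/5+230-.4,y/5+150-.4)
print("disc",atz(q,k(262,324.5),.072),"cup",atz(q,k(352,370),.092),"ptr",atz(q,k(430,425),.086), "ptr2",atz(q,k(436,428),.086))
print("scene cup rim",atz(p,k2(500,305),.092), "disc", atz(p,k2(402,344),.072))
print("bottle cap tri",tri(q,k(243,54),p,k2(258,221)), "top z.075",atz(q,k(243,54),.075),"scene",atz(p,k2(258,221),.075))
print("carousel bottle far cap (z .151)",atz(q,k(253,181),.150),atz(p,k2(345,160),.150)," left",atz(q,k(154,338),.150),atz(p,k2(351,256),.15))
# disc fit, threshold
f=q["frame"];m=(f.max(2)>90).astype(np.uint8);m[:,:258]=0;m[:,330:]=0;m[:158]=0;m[225:]=0
cs=max(cv2.findContours(m,cv2.RETR_EXTERNAL,cv2.CHAIN_APPROX_NONE)[0],key=cv2.contourArea)[:,0,:].astype(float)
X=np.array([atz(q,u,.073)[:2] for u in cs])
from scipy.optimize import least_squares
r=least_squares(lambda a:np.hypot(X[:,0]-a[0],X[:,1]-a[1])-.08,[.426,.375],loss="soft_l1",f_scale=.001);print("disc fit",r.x,np.median(abs(r.fun)))
# cup fit: gray region edge
g=cv2.cvtColor(f,cv2.COLOR_BGR2GRAY);mm=((g>130)&(g<205)).astype(np.uint8)
M=np.zeros_like(mm);cv2.circle(M,(308,199),13,1,-1);mm&=M;ys,xs=np.nonzero(mm);print("cup floor cent",xs.mean(),ys.mean(),len(xs),atz(q,(xs.mean(),ys.mean()),.075))
E
```

```text
disc [0.42667478 0.37297021 0.072     ] cup [0.40180377 0.33220279 0.092     ] ptr [0.37757005 0.29772961 0.086     ] ptr2 [0.37618658 0.29507413 0.086     ]
scene cup rim [0.40544224 0.33380693 0.092     ] disc [0.42859867 0.37652774 0.072     ]
bottle cap tri (array([0.55272442, 0.38216909, 0.07879302]), np.float64(0.0031395112517211992)) top z.075 [0.55277183 0.38112018 0.075     ] scene [0.5590499  0.38029566 0.075     ]
carousel bottle far cap (z .151) [0.47470816 0.37345485 0.15      ] [0.48318465 0.37296956 0.15      ]  left [0.40648422 0.41579489 0.15      ] [0.41149882 0.41616798 0.15      ]
disc fit [0.42677424 0.37321997] 0.0007865910868829554
cup floor cent 308.3961218836565 200.25761772853187 361 [0.40198788 0.33199306 0.075     ]
```

```bash
python3 - <<'E'
from h import *
q=ctrl.get_image("top");p=ctrl.get_image("scene");A=np.array([.4267,.3731])
out=[]
for im,(x0,y0),ax in((q,(290,186),A),(p,(308,185),A+[.003,.002])):
    s=16;c=cv2.resize(im["frame"][y0:y0+36,x0:x0+48] if im is q else im["frame"][y0+5:y0+5+36,x0:x0+48],None,fx=s,fy=s,interpolation=cv2.INTER_NEAREST)
    yy=y0 if im is q else y0+5
    for a,col in((-2.09,(0,0,255)),(-2.12,(0,200,0)),(-2.15,(255,0,0))):
        for z in ((.086,) ):
          pts=[]
          for r in(.03,.048,.092,.1):
            u=proj(im,[ax[0]+r*np.cos(a),ax[1]+r*np.sin(a),z]);pts.append((int((u[0]-x0+.5)*s),int((u[1]-yy+.5)*s)))
          cv2.line(c,pts[0],pts[-1],col,1);cv2.circle(c,pts[2],3,col,-1)
    out.append(c)
cv2.imwrite("pics/t5.png",out[0]);cv2.imwrite("pics/u5.png",out[1])
E
```

```text
(no output)
```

View pics/t5.png

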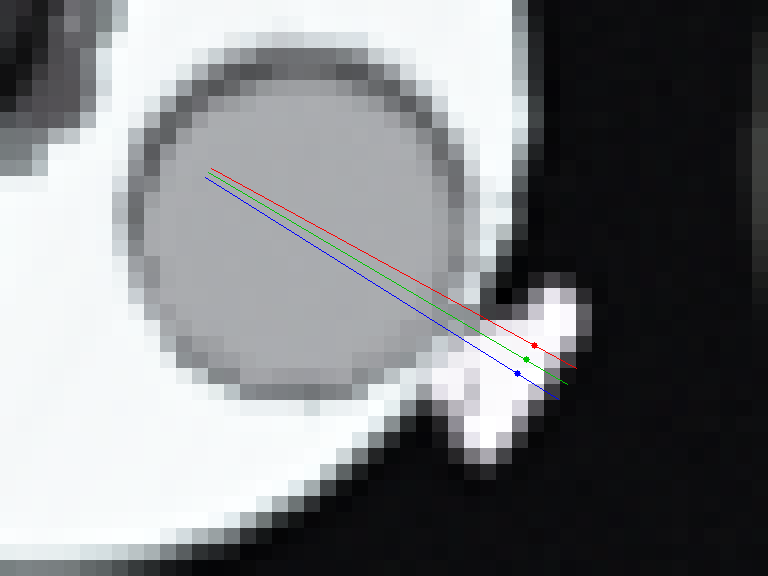

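View pics/u5.png

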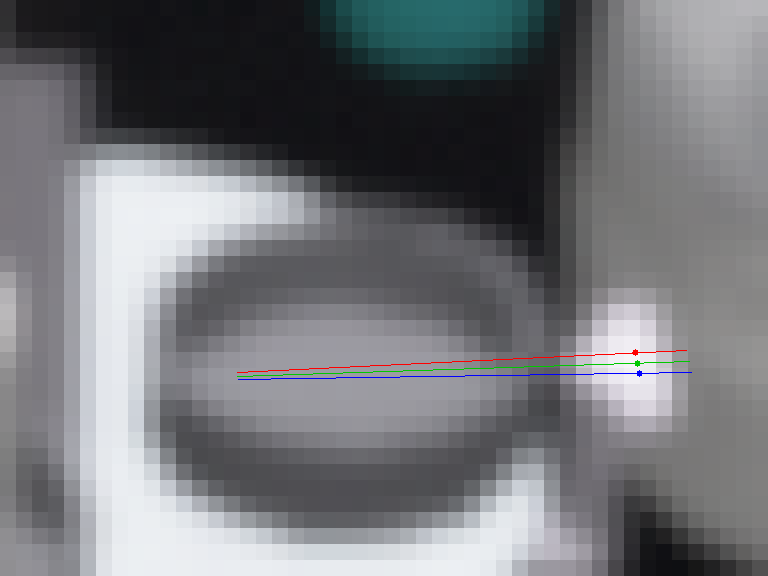

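The top view shows the empty cup at (308,200) and the pointer's crossbar at (323,209). In that picture the cup is at -2.115 rad and the pointer at -2.13 rad, about 1 mm apart. Now I move over the loose bottle, at about (0.555, 0.383).

Call:
carry_out([
  [0.516, 0.927, 0, 0, 0, 0, 0.7],
  [0.516, 0.927, 0, 0, 0, 0, 0.7],
  [0.516, 0.927, 0, 0, 0, 0, 0.7],
  [0.516, 0.927, 0, 0, 0, 0, 0.7],
  [0.516, 0.927, 0, 0, 0, 0, 0.7],
  [0.516, 0.927, 0, 0, 0, 0, 0.7],
  [0.516, 0.927, 0, 0, 0, 0, 0.7],
  [0.516, 0.927, 0, 0, 0, 0, 0.7],
  [0.516, 0.927, 0, 0, 0, 0, 0.7],
  [0.516, 0.927, 0, 0, 0, 0, 0.7],
  [0, 0, -0.8, 0, 0, 0, 0.7],
  [0, 0, -0.8, 0, 0, 0, 0.7],
])

```text
t: 8.75
tool_pos: [0.556, 0.385, 0.2173]
tool_rot: [-0.002, 3.14, 0.001]
contact_force: [1.0, -0.2, -0.8]
opening: 0.0597
```

Call:
carry_out([
  [0, 0, -1, 0, 0, 0, 0.7],
  [0, 0, -1, 0, 0, 0, 0.7],
  [0, 0, -1, 0, 0, 0, 0.7],
  [0, 0, -0.6, 0, 0, 0, 0.7],
  [0, 0, -0.2, 0, 0, 0, 0.7],
  [0, 0, 0, 0, 0, 0, 0.7],
])

```text
t: 9.35
tool_pos: [0.5552, 0.3838, 0.1218]
tool_rot: [0.0, -3.141, 0.001]
contact_force: [0.7, -0.0, 0.0]
opening: 0.06
```

```bash
python3 - <<'E'
from h import *
o=st();p=ctrl.get_image("scene");q=ctrl.get_image("top")
a=cv2.resize(q["frame"][130:228,245:345],None,fx=4,fy=4,interpolation=2)
c=cv2.resize(p["frame"][140:238,230:330],None,fx=4,fy=4,interpolation=2);cv2.imwrite("pics/s6.png",np.hstack([a,c]))
E
```

```text
t 9.35 pos [0.5552 0.3838 0.1218] yang 1.571 z [-0.001 -0.001 -1.   ] F [ 0.7 -0.   0. ] T [0.06 0.03 0.  ] op 0.06
```

View pics/s6.png

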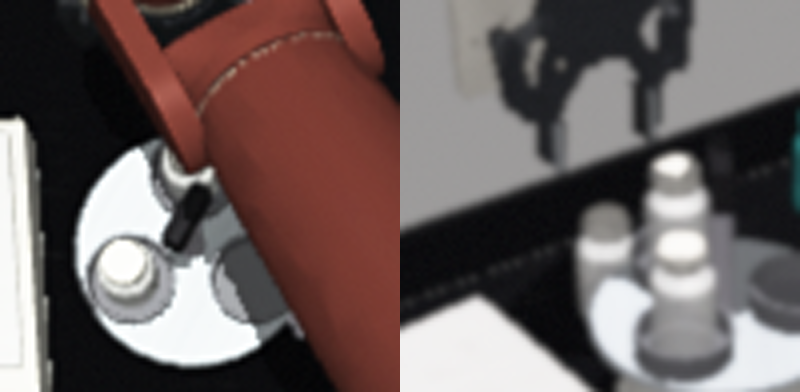

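In the scene crop, the finger tips at (555,165) and (652,138) sit evenly either side of the bottle cap at (605,210). I'm continuing down.

Call:
carry_out([
  [0, 0, -0.8, 0, 0, 0, 0.7],
  [0, 0, -0.6, 0, 0, 0, 0.7],
  [0, 0, -0.6, 0, 0, 0, 0.7],
])

```text
t: 9.75
tool_pos: [0.5558, 0.3841, 0.0724]
tool_rot: [-0.0, 3.14, 0.001]
contact_force: [-0.9, -1.5, -0.1]
opening: 0.0596
```

```bash
python3 - <<'E'
from h import *
o=st();p=ctrl.get_image("scene")
c=cv2.resize(p["frame"][140:238,230:330],None,fx=6,fy=6,interpolation=2);cv2.imwrite("pics/s7.png",c)
E
```

```text
t 9.75 pos [0.5558 0.3841 0.0724] yang 1.571 z [ 0.001  0.001 -1.   ] F [-0.9 -1.5 -0.1] T [-0.03 -0.02  0.05] op 0.0596
```

View pics/s7.png

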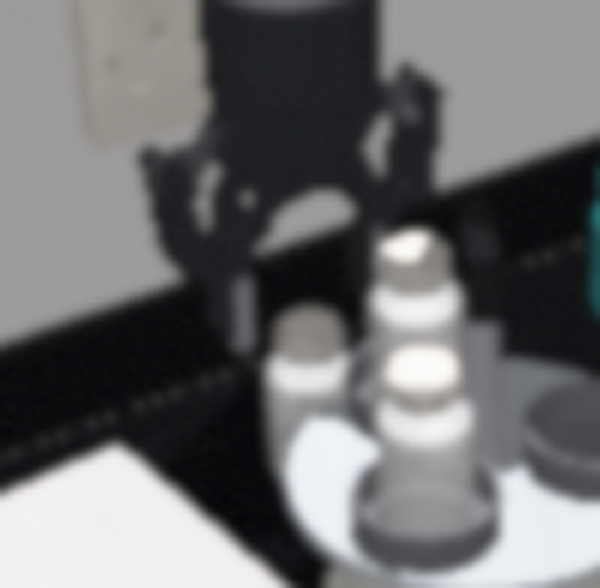

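The left finger, at about (240,340), is clear of the cap at (310,330), and the bottle is still upright. I go down the last 45 mm and close.

Call:
carry_out([
  [0, 0, -0.6, 0, 0, 0, 0.7],
  [0, 0, -0.6, 0, 0, 0, 0.7],
  [0, 0, -0.4, 0, 0, 0, 0.7],
  [0, 0, -0.2, 0, 0, 0, 0.7],
  [0, 0, 0, 0, 0, 0, 0.7],
  [0, 0, 0, 0, 0, 0, 0.5],
  [0, 0, 0, 0, 0, 0, 0.4],
  [0, 0, 0, 0, 0, 0, 0.2],
  [0, 0, 0, 0, 0, 0, 0.2],
  [0, 0, 0, 0, 0, 0, 0.2],
], grip_force=30)

```text
t: 10.8
tool_pos: [0.556, 0.3842, 0.0283]
tool_rot: [-0.0, 3.14, 0.001]
contact_force: [1.3, -0.6, 2.4]
opening: 0.0372
```

```bash
python3 - <<'E'
from h import *
o=st();p=ctrl.get_image("scene")
c=cv2.resize(p["frame"][140:238,230:330],None,fx=6,fy=6,interpolation=2);cv2.imwrite("pics/s8.png",c)
E
```

```text
t 10.8 pos [0.556  0.3842 0.0283] yang 1.571 z [ 0.002  0.001 -1.   ] F [ 1.3 -0.6  2.4] T [ 0.02 -0.02  0.02] op 0.0372
```

View pics/s8.png

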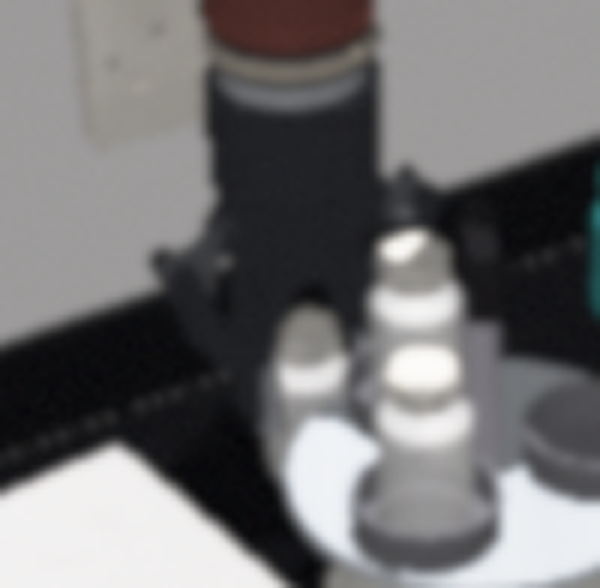

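The bottle is gripped, with an opening of 37 mm, and it is upright. I lift straight up.

Call:
carry_out([
  [0, 0, 0.3, 0, 0, 0, 0.2],
  [0, 0, 0.7, 0, 0, 0, 0.2],
  [0, 0, 1, 0, 0, 0, 0.2],
  [0, 0, 1, 0, 0, 0, 0.2],
  [0, 0, 1, 0, 0, 0, 0.2],
  [0, 0, 1, 0, 0, 0, 0.2],
  [0, 0, 1, 0, 0, 0, 0.2],
  [0, 0, 1, 0, 0, 0, 0.2],
  [0, 0, 1, 0, 0, 0, 0.2],
  [0, 0, 1, 0, 0, 0, 0.2],
  [0, 0, 0.6, 0, 0, 0, 0.2],
  [0, 0, 0, 0, 0, 0, 0.2],
])

```text
t: 12.05
tool_pos: [0.5564, 0.3845, 0.2715]
tool_rot: [-0.0, 3.136, 0.005]
contact_force: [0.3, 0.8, -0.1]
opening: 0.0372
```

```bash
python3 - <<'E'
from h import *
o=st();print(np.round(o["q"],2));p=ctrl.get_image("scene")
c=cv2.resize(p["frame"][80:238,210:360],None,fx=4,fy=4,interpolation=2)[:600];cv2.imwrite("pics/s9.png",c)
E
```

```text
t 12.05 pos [0.5564 0.3845 0.2715] yang 1.571 z [ 0.005  0.003 -1.   ] F [ 0.3  0.8 -0.1] T [0.02 0.   0.01] op 0.0372
[ 0.49  0.15  1.44  0.    1.54 -1.08]
```

View pics/s9.png

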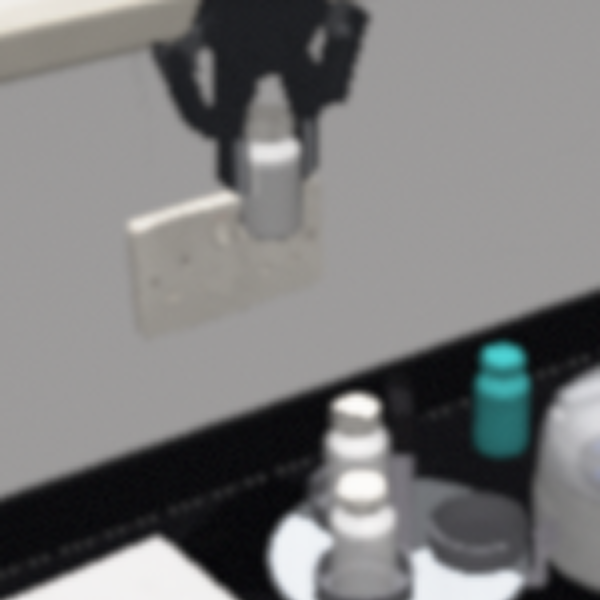

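The bottle hangs upright between the fingers, and the carousel has not been disturbed. Now I carry it over the cup with the yaw turn.

Call:
carry_out([
  [-0.553, -0.189, 0, 0, 0, 0.933, 0.2],
  [-0.553, -0.189, 0, 0, 0, 0.933, 0.2],
  [-0.553, -0.189, 0, 0, 0, 0.933, 0.2],
  [-0.553, -0.189, 0, 0, 0, 0.933, 0.2],
  [-0.553, -0.189, 0, 0, 0, 0.933, 0.2],
  [-0.553, -0.189, 0, 0, 0, 0.933, 0.2],
  [-0.553, -0.189, 0, 0, 0, 0.933, 0.2],
  [-0.553, -0.189, 0, 0, 0, 0.933, 0.2],
  [-0.553, -0.189, 0, 0, 0, 0.933, 0.2],
  [-0.553, -0.189, 0, 0, 0, 0.933, 0.2],
  [-0.553, -0.189, 0, 0, 0, 0.933, 0.2],
  [0, 0, 0, 0, 0, 0, 0.2],
])

```text
t: 13.3
tool_pos: [0.4015, 0.3312, 0.2652]
tool_rot: [1.542, -2.733, 0.0]
contact_force: [0.3, 0.3, 0.0]
opening: 0.0368
```

Call:
carry_out([
  [0, 0, -0.8, 0, 0, 0, 0.2],
  [0, 0, -0.8, 0, 0, 0, 0.2],
  [0, 0, -0.4, 0, 0, 0, 0.2],
  [0, 0, 0, 0, 0, 0, 0.2],
  [0, 0, 0, 0, 0, 0, 0.2],
])

```text
t: 13.8
tool_pos: [0.4035, 0.3319, 0.2172]
tool_rot: [1.541, -2.737, 0.0]
contact_force: [0.1, -0.0, -1.1]
opening: 0.0367
```

```bash
python3 - <<'E'
from h import *
o=st();print(np.round(o["q"],2));p=ctrl.get_image("scene");q=ctrl.get_image("top")
c=cv2.resize(p["frame"][120:260,230:370],None,fx=4,fy=4,interpolation=2);a=cv2.resize(q["frame"][150:230,250:340],None,fx=4,fy=4,interpolation=2)
cv2.imwrite("pics/s10.png",c);cv2.imwrite("pics/q10.png",a)
for im in(p,q): print(proj(im,[*o["tool_pos"][:2],.092]),[ (round(d["p"],2),np.array(d["position"])*[640,400]) for d in ctrl.mark_of(im,"empty_cup")[:2]])
E
```

```text
t 13.8 pos [0.4035 0.3319 0.2172] yang 2.5967 z [-0. -0. -1.] F [ 0.1 -0.  -1.1] T [-0.    0.02  0.  ] op 0.0367
[ 0.55 -0.19  1.86 -0.    1.46 -2.05]
(np.float64(330.69016319637365), np.float64(210.727455554497)) [(0.62, array([327.808, 214.92 ]))]
(np.float64(308.34888725504237), np.float64(198.62656944777615)) [(0.6, array([303.872, 205.12 ]))]
```

View pics/s10.png

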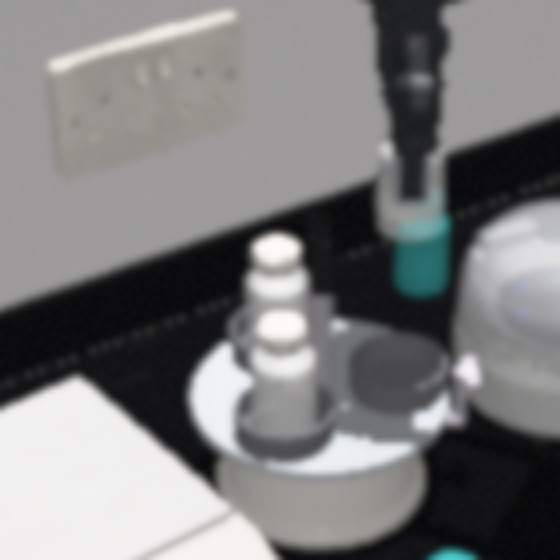

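View pics/q10.png

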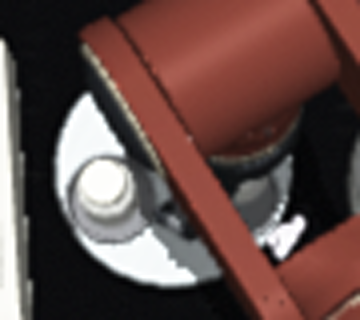

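The bottle is over the cup. The tool axis projected at rim height is (330.7,210.7), against a cup rim centre of about (329.6,210.6). Next I lower it.

Call:
carry_out([
  [0, 0, -0.8, 0, 0, 0, 0.2],
  [0, 0, -0.8, 0, 0, 0, 0.2],
  [0, 0, -0.8, 0, 0, 0, 0.2],
  [0, 0, -0.5, 0, 0, 0, 0.2],
  [0, 0, -0.2, 0, 0, 0, 0.2],
  [0, 0, 0, 0, 0, 0, 0.2],
  [0, 0, 0, 0, 0, 0, 0.2],
])

```text
t: 14.7
tool_pos: [0.4039, 0.3323, 0.141]
tool_rot: [-1.542, 2.735, 0.0]
contact_force: [0.6, -0.1, 0.4]
opening: 0.037
```

```bash
python3 - <<'E'
from h import *
o=st();p=ctrl.get_image("scene")
c=cv2.resize(p["frame"][140:240,260:360],None,fx=6,fy=6,interpolation=2);cv2.imwrite("pics/s11.png",c)
E
```

```text
t 14.7 pos [0.4039 0.3323 0.141 ] yang 2.5973 z [ 0.002  0.001 -1.   ] F [ 0.6 -0.1  0.4] T [ 0.01 -0.01 -0.01] op 0.037
```

View pics/s11.png

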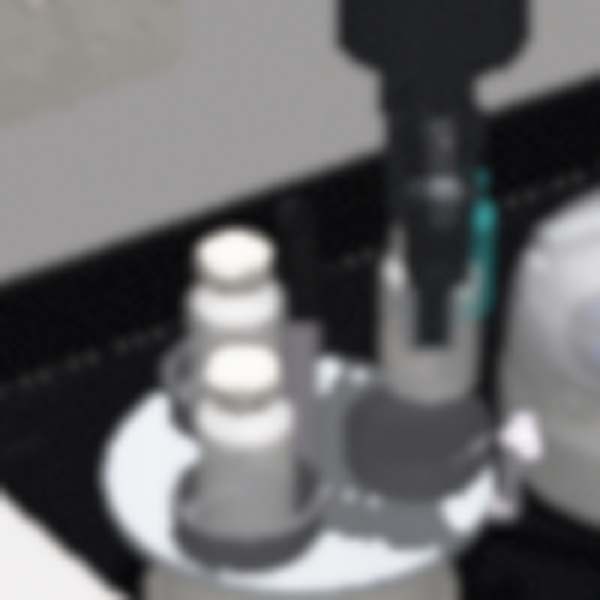

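The bottle base, about 20 mm above the rim, sits over the cup within 1 px of its column. I lower it in.

Call:
carry_out([
  [0, 0, -0.4, 0, 0, 0, 0.2],
  [0, 0, -0.4, 0, 0, 0, 0.2],
  [0, 0, -0.4, 0, 0, 0, 0.2],
  [0, 0, -0.2, 0, 0, 0, 0.2],
  [0, 0, 0, 0, 0, 0, 0.2],
  [0, 0, 0, 0, 0, 0, 0.2],
])

```text
t: 15.35
tool_pos: [0.4032, 0.3318, 0.1044]
tool_rot: [1.542, -2.736, 0.0]
contact_force: [-0.2, -0.1, -1.1]
opening: 0.037
```

```bash
python3 - <<'E'
from h import *
o=st();p=ctrl.get_image("scene")
c=cv2.resize(p["frame"][140:240,260:360],None,fx=6,fy=6,interpolation=2);cv2.imwrite("pics/s12.png",c)
E
```

```text
t 15.35 pos [0.4032 0.3318 0.1044] yang 2.5973 z [-0. -0. -1.] F [-0.2 -0.1 -1.1] T [ 0.03  0.03 -0.03] op 0.037
```

View pics/s12.png

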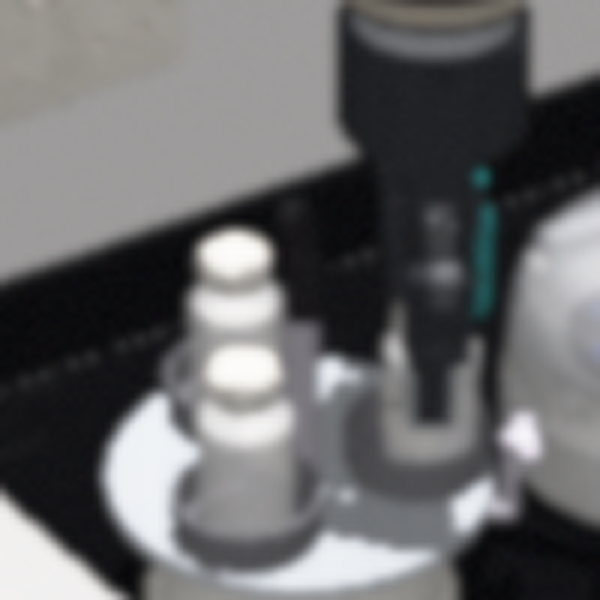

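Call:
carry_out([
  [0, 0, -0.04, 0, 0, 0, 0.2],
  [0, 0, -0.04, 0, 0, 0, 0.2],
  [0, 0, 0, 0, 0, 0, 0.2],
  [0, 0, 0, 0, 0, 0, 0.2],
])

```text
t: 15.8
tool_pos: [0.4034, 0.332, 0.1033]
tool_rot: [-1.542, 2.737, 0.0]
contact_force: [-1.4, -1.2, 3.6]
opening: 0.0371
```

A 3.6 N upward force shows the bottle is on the cup floor. I release slowly.

Call:
carry_out([
  [0, 0, 0, 0, 0, 0, 0.46],
  [0, 0, 0, 0, 0, 0, 0.5],
  [0, 0, 0, 0, 0, 0, 0.55],
  [0, 0, 0, 0, 0, 0, 0.62],
  [0, 0, 0, 0, 0, 0, 0.68],
  [0, 0, 0, 0, 0, 0, 0.68],
  [0, 0, 0, 0, 0, 0, 0.68],
])

```text
t: 16.5
tool_pos: [0.4032, 0.3319, 0.1028]
tool_rot: [1.543, -2.737, -0.0]
contact_force: [-0.3, 0.6, -1.0]
opening: 0.0579
```

```bash
python3 - <<'E'
from h import *
o=st();p=ctrl.get_image("scene")
c=cv2.resize(p["frame"][140:240,260:360],None,fx=6,fy=6,interpolation=2);cv2.imwrite("pics/s13.png",c)
E
```

```text
t 16.5 pos [0.4032 0.3319 0.1028] yang 2.5973 z [-0.  0. -1.] F [-0.3  0.6 -1. ] T [-0.01 -0.03 -0.04] op 0.0579
```

View pics/s13.png

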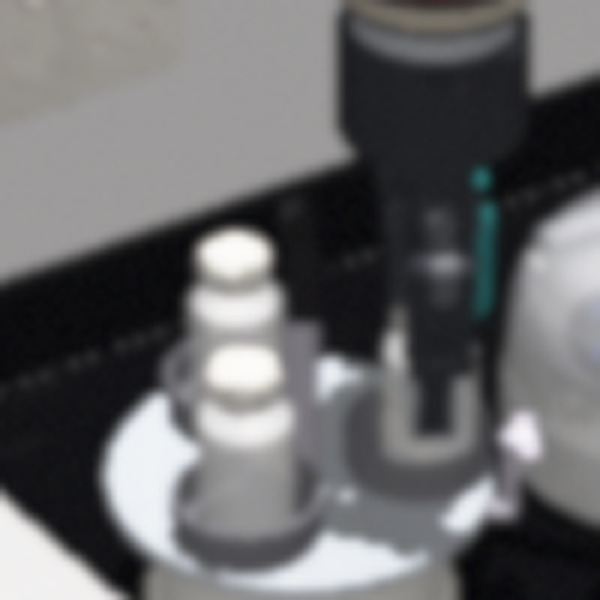

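The bottle is free and upright in the cup. I rise slowly, then move toward -y so both cameras can see it.

Call:
carry_out([
  [0, 0, 0.3, 0, 0, 0, 0.68],
  [0, 0, 0.6, 0, 0, 0, 0.68],
  [0, 0, 1, 0, 0, 0, 0.68],
  [0, 0, 1, 0, 0, 0, 0.68],
  [0, 0, 1, 0, 0, 0, 0.68],
  [0, 0, 1, 0, 0, 0, 0.68],
  [0, 0, 1, 0, 0, 0, 0.68],
  [0, 0, 1, 0, 0, 0, 0.68],
])

```text
t: 17.35
tool_pos: [0.4033, 0.3319, 0.2782]
tool_rot: [-1.541, 2.735, 0.0]
contact_force: [-0.7, -0.7, 1.1]
opening: 0.0578
```

Call:
carry_out([
  [0, -1, 0, 0, 0, 0, 0.68],
  [0, -1, 0, 0, 0, 0, 0.68],
  [0, -1, 0, 0, 0, 0, 0.68],
  [0, -1, 0, 0, 0, 0, 0.68],
  [0, -1, 0, 0, 0, 0, 0.68],
  [0, -1, 0, 0, 0, 0, 0.68],
  [0, -1, 0, 0, 0, 0, 0.68],
  [0, -1, 0, 0, 0, 0, 0.68],
  [0, 0, 0, 0, 0, 0, 0.68],
])

```text
t: 18.25
tool_pos: [0.4035, 0.1301, 0.277]
tool_rot: [-1.537, 2.738, -0.002]
contact_force: [0.1, -0.1, -0.2]
opening: 0.0582
```

```bash
python3 - <<'E'
from h import *
o=st();p=ctrl.get_image("scene");q=ctrl.get_image("top")
a=cv2.resize(q["frame"][138:228,250:340],None,fx=6,fy=6,interpolation=2);cv2.imwrite("pics/d14.png",a)
c=cv2.resize(p["frame"][140:240,260:360],None,fx=6,fy=6,interpolation=2);cv2.imwrite("pics/s14.png",c)
f=q["frame"].astype(int);b0=cv2.imread("pics/q4.png").astype(int)
d=abs(f-b0).max(2)>25;ys,xs=np.nonzero(d[138:228,250:340]);print("diff from before px cols",np.histogram(xs+250,9),np.histogram(ys+138,9))
for im in(p,q):
  for n in("load_point","empty_cup"): print(n,[(round(d["p"],2),np.round(atz(im,np.array(d["position"])*[640,400],.075),4)) for d in ctrl.mark_of(im,n)[:2]])
E
```

```text
t 18.25 pos [0.4035 0.1301 0.277 ] yang 2.5938 z [ 0.003 -0.    -1.   ] F [ 0.1 -0.1 -0.2] T [-0.03  0.   -0.03] op 0.0582
diff from before px cols (array([ 1, 44, 95, 87, 18, 44, 81, 59,  6]), array([277.        , 281.88888889, 286.77777778, 291.66666667,
       296.55555556, 301.44444444, 306.33333333, 311.22222222,
       316.11111111, 321.        ])) (array([ 96, 112,  27,   3,   2,   0,  50, 106,  39]), array([142.        , 149.66666667, 157.33333333, 165.        ,
       172.66666667, 180.33333333, 188.        , 195.66666667,
       203.33333333, 211.        ]))
load_point [(0.92, array([0.4087, 0.3293, 0.075 ]))]
empty_cup [(0.72, array([0.4149, 0.3309, 0.075 ]))]
load_point [(0.9, array([0.3995, 0.3382, 0.075 ]))]
empty_cup [(0.64, array([0.3957, 0.3424, 0.075 ]))]
```

View pics/d14.png

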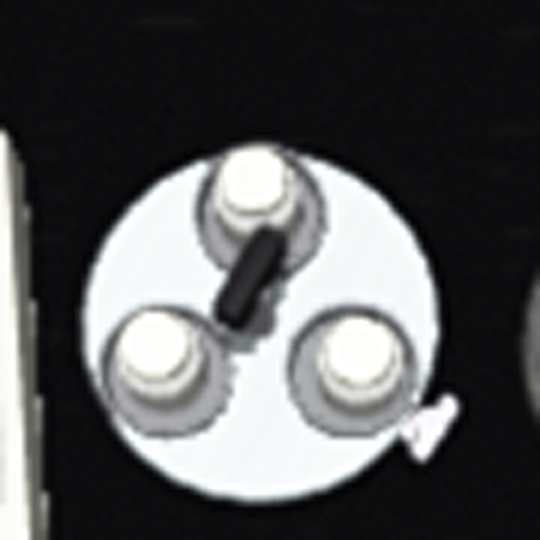

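View pics/s14.png

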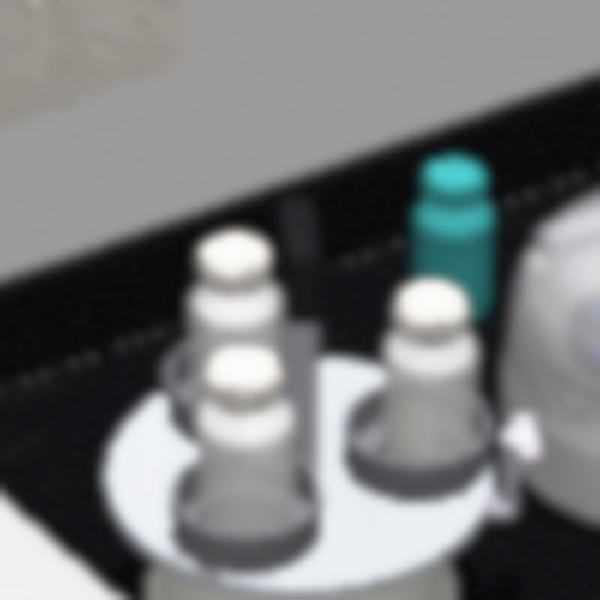

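The bottle stands upright in the cup at the pointer. Elsewhere on the disc nothing has moved since the turn, and the arm is clear, so I hand in.

```bash
python3 -c "
from station import ctrl
print(ctrl.finish_job())"
```

```text
the job is handed in; nothing more can be done
None
```

I turned the carousel about -1.06 rad by its hub bar, so the empty cup stands at the pointer. Then I lifted the small white bottle from behind the carousel, carried it upright and stood it in that cup. I handed the job in at about 18 s, with the arm clear and the gripper empty.

- **Last look:** both cameras show the bottle upright inside the cup. Comparing the top view with the one taken after the turn, only the two places the bottle left and arrived had changed, so the disc stayed put.
- **Cup at the pointer:** in the top view the cup was at -2.115 rad and the pointer between -2.11 and -2.15 rad, so the cup is within about 1–2 mm.
- **Bottle in the cup:** I aimed it about 3 mm outward from the cup centre to keep the gripper clear of the hub bar. The cup leaves 9 mm of play all round.
- **Checks that disagreed:**
    - The top camera put the hub axis 2–4 mm from where the bar grip showed it.
    - While I turned the bar, the arm saw about 15 N of side force, which I eased before letting go.
    - In the final pictures the detector's cup and pointer marks were up to 6 mm apart, with the bottle hiding the cup floor. I relied on the clear-view measurements instead.

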